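# Pack the shaker row and wedge it tight

### The arm

A 6-joint arm with a two-finger parallel gripper is mounted at the origin on a cart in front of the work surface, level with it; the furniture and walls round the work are solid. World frame = base frame: x ahead of the robot, y to its left, z up, the work surface at z = 0. Lengths are in m, angles in rad, forces in N, time in s.
With the tool pointing down it reaches from about 0.375 to 0.9 m from the base axis. Payload 3.1 kg.
Tool frame: the origin (TCP) lies on the centre line of the jaws, within the pads' length; the fingertips stand robot.nose_length ahead of it and the grasp point (between the pads) lies 6 mm ahead of it (robot.nose_length is the distance from the TCP to the fingertips, in m); z points along the fingers, y is the line along which they close (so a half turn about z gives the same grasp; the last joint's range is limited). The gripper opens to 87 mm and grips with 3 to 60 N. Pads are 19 mm wide; open, the fingers measure 117 mm over their backs; the gripper's body (75 mm by 190 mm) begins 51 mm behind the grasp point.
Start: joints at [1.044, 0.527, 1.433, -0, 1.181, -0.178], TCP at [0.213, 0.588, 0.248] pointing down, gripper open.
Joint ranges: [-3.08, 3.08], [-0.75, 2.2], [0.22, 2.44], [-1.43, 4.57], [0, 2.65], [-2.85, 2.85]. Speed limits (rad/s): [2.79, 2.79, 3.14, 3.14, 3.14, 3.14].

### API

Orientations are given as a unit quaternion [x, y, z, w].
In Python, from rig import robot gives the robot as it stands.
- The arm moves only by the shell command python3 -m crank 'ROWS' [FORCE]. ROWS is JSON, one flat list of numbers, 7 for each row, row after row: the shift along the tool's x, y, z in mm, then the turn, a rotation vector about the tool's x, y, z in degrees, then the closure in counts, from 0 (fully open) to 255 (shut). In form: [x, y, z, ax, ay, az, fingers, x, y, z, ax, ay, az, fingers, ...]. A call has exactly 5 rows; each row is the pose to reach, as a shift and turn from the pose commanded when the call began, along the tool's axes at that moment; what a row does not reach only later rows make up. A row lasts 1/12 s, in which the tool goes at most 41.7 mm and 7.16 degrees, less where a joint would pass 70% of its speed; a pose out of reach is approached as far as the arm can. A call with a gripper value outside its range is refused whole. The fingers move at their own pace and stop on an object; FORCE is the grip in N (left out, the last holds). Time passes only in rows, so rows that repeat a pose let the fingers close, or fill a call up. It gives the time, the measured TCP pose, the force, the opening and the grip force at its end, in the units of the state.
- robot.get_obs(): the state, without advancing time (a new reading comes with each control period).
- robot.camera(name): name is "scene" or "top" or "wrist"; returns a dict with "pixels" (480x640x3 uint8, red, green, blue), "intrinsics" (3x3 intrinsics, pixels), "extrinsics" (4x4, takes a point from camera to world coordinates); the wrist camera has in their place "mount" (4x4, takes a point from camera to tool coordinates, whose origin is the TCP and whose axes are the flange's). Camera axes: x right, y down, z forward; pixel columns grow to the right and rows downward; lengths in m; the calibration is good to about 2 mm. A picture is of the moment at which its call begins: read the wrist's pose just before it. There is no depth.
- robot.hand_in(): hands the job in; it is judged then, once.
The state is a dict: "time": time; "q": joint angles; "joint_velocities": joint speeds; "joint_torque": joint torques, N m; "position": TCP position; "tool_rot": TCP orientation; "ft_force": force on the tool from outside, world axes, zero at the start; "moment": the same for the moment, N m; "grip_width": finger opening in m; "grip_force": force on a finger pad.
Only numpy, scipy, OpenCV 4.12 (cv2) and the standard library are available. Lean on these libraries where they do the work, as an engineer would, in place of code of your own. Each camera call takes 0.05 s, during which the arm holds its last target. There are 200 camera calls.

### The job

Pack the shaker plate for a run: stand the three cups with coloured lids on it in one close row between the two end stops, the yellow cup up against the blue stop, the green cup between the yellow and the red. Then push the black wedge, thin edge down, into the last gap between the red cup and the bare metal stop, pressing it down until it is stuck fast and the row is tight from stop to stop, and let go. Leave the cup without colour, the roll of tape and the highlighter where they are.

Things in the scene. Friction and masses are not known exactly. Their poses are not given: they have to be found in the camera images.
- yellow_mid (a point): Screw-top specimen cup, white lid with a yellow disc, standing upright; a cylinder 54 mm in diameter (56 mm over the lid), 57 mm high, about 0.1 kg, not fragile. The point is its centre, half-way up (28.5 mm above its underside); z is its axis.
- green_mid (a point): Screw-top specimen cup, white lid with a green disc, standing upright; a cylinder 54 mm in diameter (56 mm over the lid), 57 mm high, about 0.1 kg, not fragile. The point is its centre, half-way up (28.5 mm above its underside); z is its axis.
- red_mid (a point): Screw-top specimen cup, white lid with a red disc, standing upright; a cylinder 54 mm in diameter (56 mm over the lid), 57 mm high, about 0.1 kg, not fragile. The point is its centre, half-way up (28.5 mm above its underside); z is its axis.
- plain_mid (a point): Screw-top specimen cup, white lid without any coloured disc; to be left alone (one of three such plain cups, the other two stand far back), standing upright; a cylinder 54 mm in diameter (56 mm over the lid), 57 mm high, about 0.1 kg, not fragile. The point is its centre, half-way up (28.5 mm above its underside); z is its axis.
- wedge_head (a point): Black wedge, 82 mm high, 0.12 kg, in its stand, thin edge down. 40 mm wide (x); thickness (y) 8 mm at the bottom, growing on both faces to 34 mm at 60 mm up, then a head 40 x 34 x 22 mm to hold. The point is the head's centre, 71 mm above the bottom edge; z up. Pressed in with 10 to 20 N, its middle 15 mm from the bare stop, it pushes slack out of the row and jams, this point about 77 mm above the plate.
- stand: Small fixed grey stand holding the wedge, 52 x 36 mm (x, y; foot 75 x 60 mm), 45 mm high, with a pocket 44 x 28 mm, floor at 5 mm. Origin at the centre of its underside. The wedge stands loosely in it, axes parallel to the stand's, its head clear above it, and lifts straight out.
- deck (a point): Middle of the aluminium plate (upper face, 56 mm above the worktop) of a fixed white shaker, 150 x 250 mm. Row along y: blue stop's inner face at y = +96 mm, bare metal stop's at -96 mm (48 mm wide, 57 high, foot outside). Side lips 6 mm high, inner faces at x = +/-35 mm. z up. Smooth: cups slide. Cups close together sit at y = +69, +15, -39 mm and leave a 30 mm gap.
- tape_mid (a point): Roll of white labelling tape lying flat, 58 mm across, 20 mm high, origin at its centre; to be left alone.
- highlighter: Orange highlighter with black cap lying on the worktop, 16 x 120 x 13 mm (length along its y axis), origin in the middle of its underside; to be left alone.

How it is judged:
By the outcome, as a careful person would: the job done as asked, in the order asked, and still so for the second after the job is handed in, with the robot touching nothing.
It also fails if it takes over 106 s, if anything falls off the work surface, if the arm or the gripper's body presses on something with over 40 N, if the wrist force passes 120 N, or if a joint passes its speed limit or range.

## Working session

There is one attempt and no reset: what is moved stays moved. The work goes in short steps, Python scripts to look and compute and a shell command to move; the robot and the scene stay as the last step left them, time stands still between calls to the robot, and variables do not carry over. Pictures are saved under pics/ and viewed, at most 14 in all, crops included, and the job is handed in when it is done.

```bash
ls; mkdir -p pics; python3 - <<'E'
from rig import robot
import cv2,numpy as np
np.set_printoptions(precision=4,suppress=True)
print(robot.nose_length,robot.get_obs())
for n in ["scene","top"]:
    c=robot.camera(n); cv2.imwrite(f"pics/{n}0.png",c["pixels"][:,:,::-1]); print(n,c["intrinsics"],c["extrinsics"])
c=robot.camera("wrist");print(c["intrinsics"],c["mount"])
E
```

```text
pics
0.025 {'time': 0.0, 'q': array([ 1.0445,  0.5285,  1.4339, -0.    ,  1.1814, -0.1785]), 'joint_velocities': array([-0.0012, -0.0004, -0.0007,  0.0008,  0.0006, -0.0008]), 'joint_torque': array([ -0.0016, -44.0044, -17.6595,   0.0632,   0.0581,  -0.0001]), 'position': array([0.2126, 0.587 , 0.2466]), 'tool_rot': array([ 0.173 ,  0.9849, -0.001 , -0.0004]), 'ft_force': array([-0.2248,  0.0771, -0.5466]), 'moment': array([ 0.0044, -0.0304, -0.0285]), 'grip_force': 0.0, 'grip_width': 0.08693960440813822}
scene [[615.801    0.     314.0598]
 [  0.     615.801  245.621 ]
 [  0.       0.       1.    ]] [[ 0.7494 -0.417   0.5143 -0.0297]
 [-0.6619 -0.4913  0.5662 -0.4838]
 [ 0.0165 -0.7647 -0.6442  0.764 ]
 [ 0.      0.      0.      1.    ]]
top [[498.0016   0.     326.1832]
 [  0.     498.0016 238.4474]
 [  0.       0.       1.    ]] [[-0.0283 -0.9937  0.1082  0.378 ]
 [-0.9996  0.0291  0.0056  0.1436]
 [-0.0087 -0.108  -0.9941  1.1789]
 [ 0.      0.      0.      1.    ]]
[[402.2951   0.     314.4281]
 [  0.     402.2951 236.9794]
 [  0.       0.       1.    ]] [[-0.0012 -0.9566 -0.2915  0.0799]
 [ 1.     -0.0009 -0.0011 -0.0006]
 [ 0.0008 -0.2915  0.9566 -0.1368]
 [ 0.      0.      0.      1.    ]]
```

View pics/top0.png

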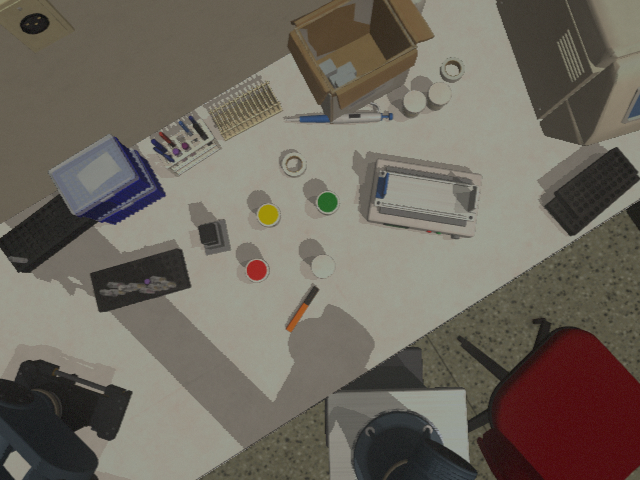

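View pics/scene0.png

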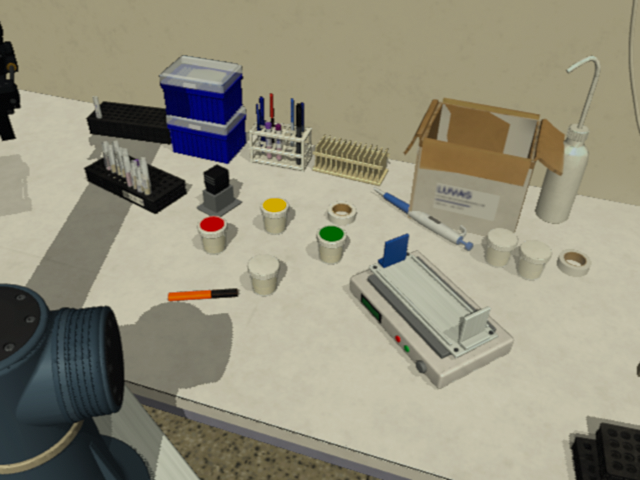

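The top view shows yellow at (268,214), green at (327,202), red at (257,270), plain at (323,266), wedge at (208,234), and the deck between the blue stop (382,186) and the bare stop (472,198). The scene view agrees.

```bash
cat > h.py <<'E'
from rig import robot
import cv2,numpy as np
from scipy.spatial.transform import Rotation as R
np.set_printoptions(precision=4,suppress=True)
def view(n):
    o=robot.get_obs(); c=robot.camera(n)
    if n=="wrist":
        T=np.eye(4);T[:3,:3]=R.from_quat(o["tool_rot"]).as_matrix();T[:3,3]=o["position"];E=T@c["mount"]
    else:E=c["extrinsics"]
    return c["pixels"],c["intrinsics"],E
def ray(px,K,E,z):
    d=E[:3,:3]@np.linalg.solve(K,[px[0],px[1],1.]);return E[:3,3]+d*(z-E[2,3])/d[2]
def proj(p,K,E):
    q=K@(E[:3,:3].T@(np.asarray(p)-E[:3,3]));return q[:2]/q[2]
H={"red":[(0,8),(172,180)],"yellow":[(20,32)],"green":[(50,75)],"blue":[(100,125)]}
def blobs(im,col,smin=150,vmin=60,amin=30):
    h=cv2.cvtColor(im,cv2.COLOR_RGB2HSV);m=0
    for a,b in H[col]: m=m|cv2.inRange(h,(a,smin,vmin),(b,255,255))
    n,l,s,c=cv2.connectedComponentsWithStats(m)
    return [(c[i],s[i,4],s[i,:4]) for i in range(1,n) if s[i,4]>amin]
E
python3 - <<'E'
from h import *
for n in ["top","scene"]:
    im,K,E=view(n)
    for c in H:
        for b in blobs(im,c): print(n,c,b[0],b[1],ray(b[0],K,E,.057))
    if n=="top":
        a=cv2.resize(im[145:245,355:490],None,fx=5.9,fy=5.9,interpolation=cv2.INTER_CUBIC);cv2.imwrite("pics/deck.png",a[:,:,::-1])
        h=cv2.cvtColor(im[215:260,190:235],cv2.COLOR_RGB2GRAY); m=(h<60).astype(np.uint8)
        nn,l,s,c=cv2.connectedComponentsWithStats(m);i=1+s[1:,4].argmax();print(s[i])
        r=cv2.minAreaRect(np.argwhere(l==i)[:,::-1].astype(np.float32)+[190,215]);print(r,[ray(p,K,E,.087) for p in cv2.boxPoints(r)],ray(r[0],K,E,.087))
E
```

```text
top red [256.1927 269.6977] 301 [0.4339 0.3095 0.057 ]
top red [574.9067 412.5648] 16060 [ 0.1036 -0.3799  0.057 ]
top yellow [267.7584 214.2081] 298 [0.5596 0.2815 0.057 ]
top green [326.6283 200.8142] 113 [0.5865 0.1464 0.057 ]
top blue [126.8517 191.9873] 236 [0.6208 0.6046 0.057 ]
top blue [114.337  216.8152] 92 [0.5639 0.6324 0.057 ]
[  9   8  19  22 322]Traceback (most recent call last):
  File "<stdin>", line 10, in <module>
cv2.error: OpenCV(4.12.0) /io/opencv/modules/imgproc/src/convhull.cpp:143: error: (-215:Assertion failed) total >= 0 && (depth == CV_32F || depth == CV_32S) in function 'convexHull'
```

View pics/deck.png

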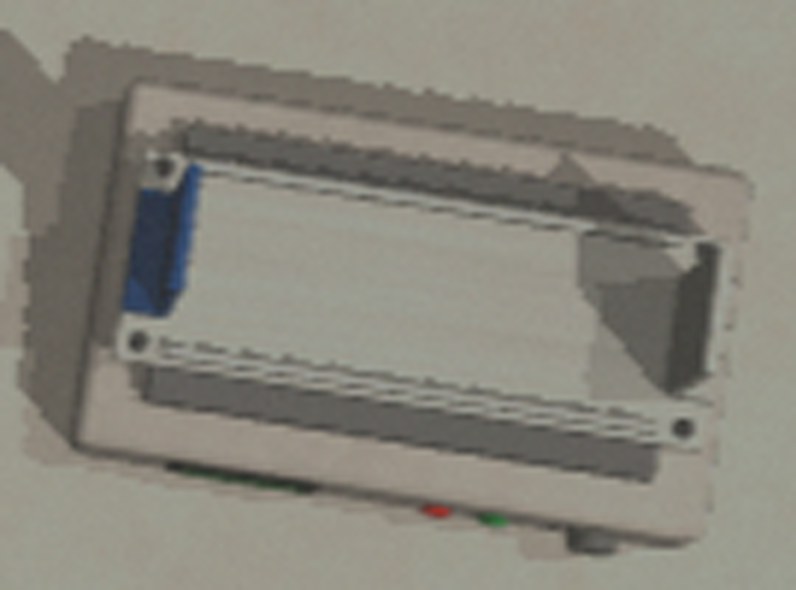

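The crop shows the deck with its corner screws at (163,167), (138,341) and (683,428), and the blue stop on the left.

```bash
python3 - <<'E'
from h import *
im,K,E=view("top")
P=[ray(((x+.5)/5.9+355-.5,(y+.5)/5.9+145-.5),K,E,.058) for x,y in [(163,167),(138,341),(683,428)]]
print("screws",P,"centre",(P[0]+P[2])/2,"yaw",np.degrees(np.arctan2(*((P[1]-P[2])[:2]*[-1,1]))), np.linalg.norm(P[0]-P[1]),np.linalg.norm(P[1]-P[2]))
for c in ["red","yellow","green"]:
    for b in blobs(im,c,120,40): 
        if b[1]<3000: print(c,b[0],b[1],ray(b[0],K,E,.057))
h=cv2.cvtColor(im[215:260,190:235],cv2.COLOR_RGB2GRAY); m=(h<60).astype(np.uint8)
nn,l,s,c=cv2.connectedComponentsWithStats(m);i=1+s[1:,4].argmax()
r=cv2.minAreaRect((np.argwhere(l==i)[:,::-1]+[190,215]).astype(np.float32));print(r,[ray(p,K,E,.087)[:2] for p in cv2.boxPoints(r)],ray(r[0],K,E,.087))
im,K,E=view("scene")
for c in ["red","yellow","green"]:
    for b in blobs(im,c,120,40): 
        if b[1]<3000: print(c,b[0],b[1],ray(b[0],K,E,.057))
a=cv2.resize(view("top")[0][160:290,180:350],None,fx=4.6,fy=4.6,interpolation=cv2.INTER_CUBIC);cv2.imwrite("pics/wed.png",a[:,:,::-1])
E
```

```text
screws [array([0.6475, 0.0171, 0.058 ]), array([0.5792, 0.0295, 0.058 ]), array([ 0.539 , -0.1785,  0.058 ])] centre [ 0.5933 -0.0807  0.058 ] yaw -10.928022159051567 0.06939437550423606 0.21182017770778183
red [164.0682 136.8409] 44 [0.7486 0.5198 0.057 ]
red [256.2208 269.7224] 317 [0.4338 0.3095 0.057 ]
yellow [267.7565 214.2662] 308 [0.5594 0.2815 0.057 ]
green [326.961  201.8262] 282 [0.5841 0.1457 0.057 ]
((207.82693481445312, 234.13461303710938), (20.984426498413086, 16.473756790161133), 78.69007110595703) [array([0.5341, 0.4336]), array([0.5403, 0.3977]), array([0.4941, 0.3888]), array([0.488 , 0.4245])] [0.5141 0.4112 0.087 ]
red [271.2195 106.1951] 82 [0.8035 0.5992 0.057 ]
red [211.5987 223.5789] 304 [0.4319 0.3079 0.057 ]
red [397.5806 338.4839] 31 [ 0.4866 -0.1083  0.057 ]
yellow [10.8   65.125] 40 [0.4119 1.2268 0.057 ]
yellow [488.119  108.1857] 420 [1.2055 0.253  0.057 ]
yellow [274.0929 204.5502] 269 [0.5573 0.2798 0.057 ]
green [331.0919 233.1767] 283 [0.5818 0.1438 0.057 ]
green [370.5455 308.4432] 88 [ 0.5005 -0.0372  0.057 ]
```

View pics/wed.png

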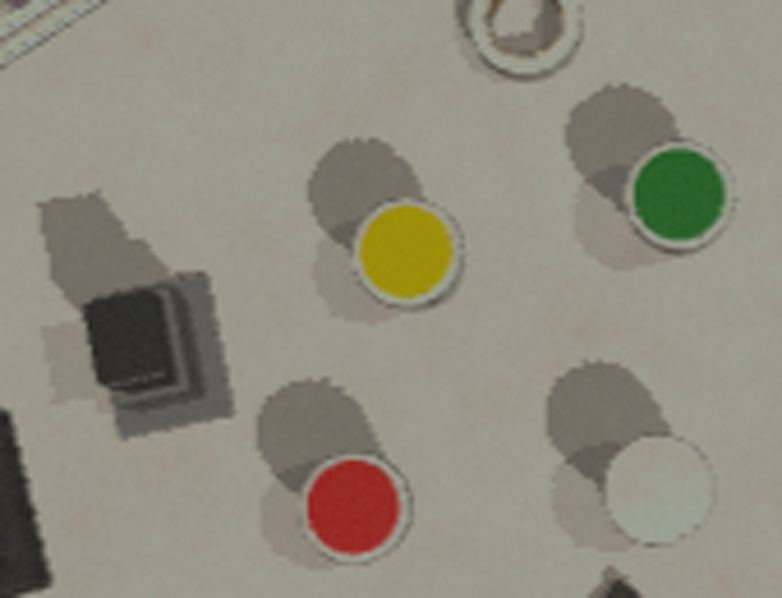

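The crop confirms the cup positions. The stand and wedge are yawed by about +11° and the deck by about -11°. Next I move above the yellow cup with the deck's yaw.

```bash
cat > plan.py <<'E'
# usage: plan.py x y z psi_deg n  -> per-call tool shift (mm) and turn (deg)
from h import *
import sys
def plan(x,y,z,psi,n=1,start=None):
    o=robot.get_obs();p=o["position"];Rm=R.from_quat(o["tool_rot"])
    if start is not None: p=np.array(start[:3]);Rm=R.from_euler("ZX",[start[3],180],degrees=True)*R.from_euler("z",-90,degrees=True)
    T=R.from_matrix(np.c_[[-np.sin(np.radians(psi)),np.cos(np.radians(psi)),0],[np.cos(np.radians(psi)),np.sin(np.radians(psi)),0],[0,0,-1]])
    w=(Rm.inv()*T).as_rotvec()
    for i in range(n):
        Ri=Rm*R.from_rotvec(w*i/n)
        print(np.round(Ri.inv().apply(np.array([x,y,z])-p)/n*1000,1),np.round(np.degrees(w)/n,2))
if __name__=="__main__":
    a=list(map(float,sys.argv[1:6]));plan(*a[:4],int(a[4]))
E
python3 plan.py .558 .281 .2 -10.8 3
```

```text
[-143.   -56.8   15.8] [-0.01  0.01 26.96]
[-153.2   14.2   15.8] [-0.01  0.01 26.96]
[-130.1   82.1   15.8] [-0.01  0.01 26.96]
```

```bash
python3 -m crank '[-28,-11,3,0,0,5.4,0,-57,-23,6,0,0,10.8,0,-86,-34,9,0,0,16.2,0,-114,-45,13,0,0,21.6,0,-143,-57,16,0,0,27,0]' 25
python3 -m crank '[-31,3,3,0,0,5.4,0,-61,6,6,0,0,10.8,0,-92,9,9,0,0,16.2,0,-123,11,13,0,0,21.6,0,-153,14,16,0,0,27,0]'
python3 -m crank '[-26,16,3,0,0,5.4,0,-52,33,6,0,0,10.8,0,-100,63,12,0,0,20,0,-130,82,16,0,0,27,0,-130,82,16,0,0,27,0]'
python3 -m crank '[0,0,0,0,0,0,0,0,0,0,0,0,0,0,0,0,0,0,0,0,0,0,0,0,0,0,0,0,0,0,0,0,0,0,0]'
python3 - <<'E'
from h import *
im,K,E=view("wrist");cv2.imwrite("pics/w1.png",im[:,:,::-1])
o=robot.get_obs();print(o["position"],o["q"])
for c in ["yellow","green","red"]:
    for b in blobs(im,c,100,50,500): print(c,b[0],b[1],ray(b[0],K,E,.057))
E
```

```text
time: 0.77
position: [0.3287, 0.4844, 0.2314]
tool_rot: [0.4, 0.916, 0.0, 0.0]
ft_force: [0.0, 0.4, 0.2]
grip_width: 0.0872
grip_force: 0.0
time: 1.18
position: [0.4436, 0.3817, 0.2154]
tool_rot: [0.603, 0.798, -0.0, -0.0]
ft_force: [0.1, 0.8, -0.5]
grip_width: 0.0868
grip_force: 0.0
time: 1.6
position: [0.5627, 0.2765, 0.1991]
tool_rot: [0.774, 0.633, 0.001, 0.002]
ft_force: [0.1, 0.5, -0.4]
grip_width: 0.0867
grip_force: 0.0
time: 2.02
position: [0.5562, 0.2822, 0.1998]
tool_rot: [0.77, 0.638, -0.0, -0.0]
ft_force: [-0.1, -0.4, -0.2]
grip_width: 0.0869
grip_force: 0.0
[0.5564 0.2821 0.1999] [0.2903 0.5805 1.4822 0.0002 1.0789 0.4783]
yellow [319.3075 230.363 ] 3047 [0.5596 0.2807 0.057 ]
yellow [ 92.8055 355.3539] 1167 [0.3628 0.2126 0.057 ]
yellow [535.9387 355.1158] 1174 [0.7104 0.1464 0.057 ]
yellow [471.7606 419.2916] 6824 [0.6553 0.0936 0.057 ]
green [379.0862 387.477 ] 1589 [0.5831 0.1397 0.057 ]
red [140.4129 224.9413] 3083 [0.4338 0.3089 0.057 ]
```

View pics/w1.png

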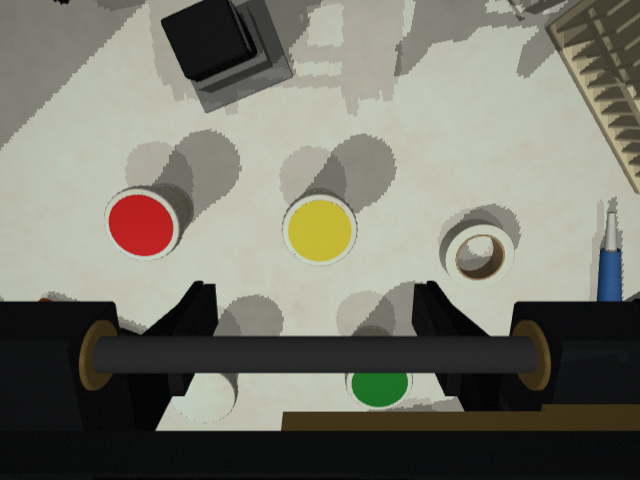

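The wrist view is clear: yellow at (319,230) gives (0.560, 0.281), consistent with the earlier measurements. I'm descending to grasp it.

```bash
python3 plan.py .559 .281 .037 -10.8 1
```

```text
[ -0.6   2.7 162.9] [-0.   -0.01  0.02]
```

```bash
python3 -m crank '[0,1,25,0,0,0,0,0,2,55,0,0,0,0,0,3,90,0,0,0,0,0,3,120,0,0,0,0,0,3,140,0,0,0,0]' 25 | head -2
python3 -m crank '[0,0,8,0,0,0,0,0,0,16,0,0,0,0,0,0,23,0,0,0,0,0,0,23,0,0,0,100,0,0,23,0,0,0,200]' 25 | head -2
python3 -m crank '[0,0,0,0,0,0,200,0,0,0,0,0,0,200,0,0,0,0,0,0,200,0,0,0,0,0,0,200,0,0,0,0,0,0,200]' 
python3 - <<'E'
from plan import *
c=np.array([.593,-.081]);a=np.radians(-10.8);xd=np.array([np.cos(a),np.sin(a)]);yd=np.array([-np.sin(a),np.cos(a)])
o=robot.get_obs();print(o["position"],o["grip_width"],o["grip_force"])
t=c-.02*yd;print(t);plan(*t,.25,-10.8,3)
E
```

```text
time: 2.48
position: [0.5584, 0.2806, 0.0569]
time: 2.9
position: [0.561, 0.2806, 0.0374]
time: 3.32
position: [0.5605, 0.2804, 0.0372]
tool_rot: [0.771, 0.637, 0.0, 0.0]
ft_force: [-0.5, 1.1, 4.6]
grip_width: 0.0536
grip_force: 25.0
[0.5605 0.2804 0.0372] 0.05355021595166994 25.000159707851708
[ 0.5893 -0.1006]
[-122.9   33.5  -71. ] [ 0.01 -0.01 -0.04]
[-122.9   33.4  -71. ] [ 0.01 -0.01 -0.04]
[-122.9   33.3  -70.9] [ 0.01 -0.01 -0.04]
```

```bash
python3 -m crank '[0,0,-20,0,0,0,200,0,0,-55,0,0,0,200,0,0,-95,0,0,0,200,0,0,-135,0,0,0,200,0,0,-170,0,0,0,200]' | head -2
python3 -m crank '[-20,5,-20,0,0,0,200,-55,15,-35,0,0,0,200,-90,25,-43,0,0,0,200,-130,35,-43,0,0,0,200,-165,45,-43,0,0,0,200]' | head -2
python3 -m crank '[-40,11,0,0,0,0,200,-80,22,0,0,0,0,200,-120,33,0,0,0,0,200,-160,44,0,0,0,0,200,-190,52,0,0,0,0,200]' | head -2
python3 -m crank '[-10,2,0,0,0,0,200,-14,3,0,0,0,0,200,-14,3,0,0,0,0,200,-14,3,0,0,0,0,200,-14,3,0,0,0,0,200]'
python3 - <<'E'
from h import *
im,K,E=view("wrist");cv2.imwrite("pics/w2.png",im[:,:,::-1]);print(robot.get_obs()["position"]);np.savez("w2.npz",im=im,K=K,E=E)
E
```

```text
time: 3.73
position: [0.5605, 0.2802, 0.2088]
time: 4.15
position: [0.5732, 0.1079, 0.2505]
time: 4.57
position: [0.5882, -0.0902, 0.2495]
time: 4.98
position: [0.5883, -0.0991, 0.2494]
tool_rot: [0.771, 0.637, 0.0, -0.001]
ft_force: [-0.2, 0.7, -0.4]
grip_width: 0.0537
grip_force: 25.0
[ 0.5884 -0.0991  0.2495]
```

View pics/w2.png

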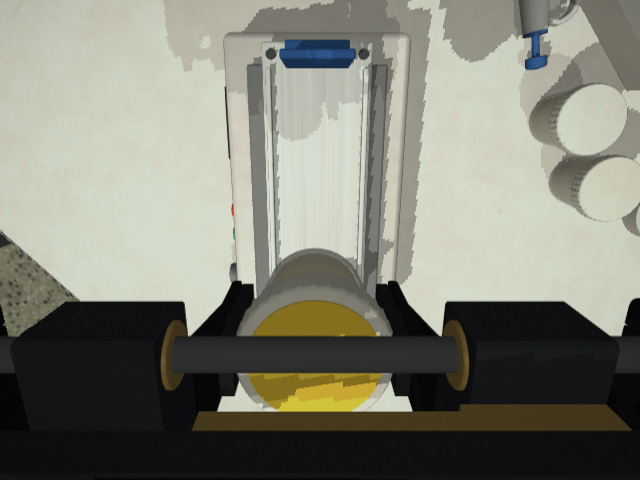

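The wrist view shows the deck screws at (271,54) and (364,54), the blue stop's inner foot at row 68, and the lips at about columns 277 and 361.

```bash
python3 - <<'E'
from h import *
d=np.load("w2.npz");im,K,E=d["im"],d["K"],d["E"]
g=cv2.cvtColor(im,cv2.COLOR_RGB2GRAY)
P=[]
for x,y in [(271,54),(364,54)]:
    w=g[y-9:y+10,x-7:x+8];m=cv2.moments((w<110).astype(np.uint8),True);u=(x-7+m["m10"]/m["m00"],y-9+m["m01"]/m["m00"]);P.append(ray(u,K,E,.058));print(u,m["m00"],P[-1])
a,b=P;e=b-a;print("yaw",np.degrees(np.arctan2(e[1],e[0])),np.linalg.norm(e),(a+b)/2)
for y in (68,):
    p=ray((318,y),K,E,.056);print("blue inner",p)
for s in [blobs(im,"blue",120,30)]: print(s)
# plate channel edges by row
for y in range(90,240,30):
    gx=cv2.Sobel(g,cv2.CV_32F,1,0)[y-3:y+4].mean(0); print(y,[(i,int(gx[i])) for i in range(235,405) if abs(gx[i])>60 and abs(gx[i])==abs(gx[i-2:i+3]).max()])
E
```

```text
(270.505376344086, 53.32258064516129) 93.0 [0.5793 0.0281 0.058 ]
(363.2277227722772, 53.35643564356435) 101.0 [0.6475 0.0149 0.058 ]
yaw -10.912934532268803 0.06944068674799433 [0.6134 0.0215 0.058 ]
blue inner [0.6124 0.0116 0.056 ]
[(array([535.2619,  51.8506]), np.int32(462), array([523,  30,  24,  39], dtype=int32)), (array([316.999,  53.574]), np.int32(1925), array([280,  40,  76,  28], dtype=int32))]
90 [(247, -267), (263, 284), (270, -410), (276, 260), (364, 139), (367, -274), (370, -234), (376, 137), (387, 160), (390, 155), (403, -119)]
120 [(248, -350), (264, 331), (271, -380), (276, 252), (321, 65), (362, 211), (366, -352), (369, -247), (374, 135), (385, 210), (390, 223), (404, -166)]
150 [(250, -324), (265, 334), (268, 86), (272, -370), (276, 241), (361, 198), (365, -321), (368, -223), (372, 133), (384, 192), (387, 218), (402, -159)]
180 [(251, -334), (266, 351), (272, -391), (279, 246), (360, 244), (364, -270), (367, -210), (372, 137), (382, 203), (386, 135), (400, -149)]
210 [(252, -373), (267, 344), (270, 122), (273, -447), (278, 246), (359, 223), (363, -230), (370, 133), (381, 183), (384, 223), (398, -151), (401, 88)]
```

```bash
cat > deck.py <<'E'
# deck.py yd z n [xd]: plan to deck position
from plan import *
C=np.array([.5933,-.0813]);PSI=-10.9;a=np.radians(PSI)
XD=np.array([np.cos(a),np.sin(a)]);YD=np.array([-np.sin(a),np.cos(a)])
if __name__=="__main__":
    yd,z=float(sys.argv[1]),float(sys.argv[2]);xd=float(sys.argv[4]) if len(sys.argv)>4 else 0
    o=robot.get_obs();d=o["position"][:2]-C;print("now deck",d@XD,d@YD,o["position"][2],"F deck",o["ft_force"][:2]@XD,o["ft_force"][:2]@YD,o["ft_force"][2])
    plan(*(C+xd*XD+yd*YD),z,PSI,int(sys.argv[3]))
E
python3 deck.py .060 .0942 1
```

```text
now deck -0.0014135036106898194 -0.01841411375692715 0.2495108536213487 F deck 0.4864159430211373 -0.010294344679905221 -0.7440669792056323
[ 78.3   1.6 155.3] [-0.04 -0.03  0.1 ]
```

```bash
python3 -m crank '[15,0,0,0,0,0,200,35,1,0,0,0,0,200,60,1,10,0,0,0,200,78,2,30,0,0,0.1,200,78,2,55,0,0,0.1,200]' | head -2
python3 -m crank '[0,0,25,0,0,0,200,0,0,50,0,0,0,200,0,0,75,0,0,0,200,0,0,90,0,0,0,200,0,0,95,0,0,0,200]'|head -2
python3 -m crank '[0,0,3,0,0,0,200,0,0,5,0,0,0,200,0,0,5,0,0,0,200,2,0,5,0,0,0,200,4,0,5,0,0,0,200]'
python3 deck.py .069 .0935 1
```

```text
time: 5.45
position: [0.6071, -0.02, 0.196]
time: 5.87
position: [0.6034, -0.0228, 0.0968]
time: 6.28
position: [0.607, -0.0209, 0.0958]
tool_rot: [0.772, 0.636, 0.001, 0.001]
ft_force: [0.2, -0.0, -0.2]
grip_width: 0.0533
grip_force: 25.0
now deck 0.001998549631350322 0.061893073748711794 0.09575795198563426 F deck 0.19537043761640502 0.013775745757964284 -0.22533924179471998
[ 7.1 -2.   2.3] [ 0.13 -0.   -0.14]
```

```bash
python3 -m crank '[1,-1,1,0,0,0,200,2,-1,1,0,0,0,200,3,-1,1,0,0,0,200,4,-1,1,0,0,0,200,4,-1,1,0,0,0,200]'
python3 deck.py .069 .0935 1
python3 -m crank '[1,0,0,0,0,0,200,2,0,0,0,0,0,200,3,0,0,0,0,0,200,3,0,0,0,0,0,200,3,0,0,0,0,0,200]'
python3 deck.py .069 .0935 1
```

```text
time: 6.7
position: [0.606, -0.0166, 0.0936]
tool_rot: [0.772, 0.636, 0.0, 0.0]
ft_force: [0.2, 1.2, -1.1]
grip_width: 0.0534
grip_force: 25.0
now deck 0.0002499482506658713 0.06594394939119859 0.09360288328360322 F deck -0.07673842537928963 1.1946002652237429 -1.128115275457272
[ 3.1 -0.3  0.1] [ 0.01 -0.   -0.12]
time: 7.12
position: [0.6065, -0.0144, 0.0935]
tool_rot: [0.772, 0.636, -0.0, 0.0]
ft_force: [-0.5, -3.5, -0.4]
grip_width: 0.0533
grip_force: 25.0
now deck 0.00027185766449648016 0.06814488367541835 0.09353284908883876 F deck 0.18649641216331225 -3.5692039220866874 -0.4462937142784581
[ 0.9 -0.3  0. ] [-0.01  0.05 -0.11]
```

```bash
python3 -m crank '[1,0,0,0,0,0,200,2,0,0.3,0,0,0,200,2,0,0.6,0,0,0,200,2,0,0.6,0,0,0,200,2,0,0.6,0,0,0,200]'
python3 deck.py .069 .0935 1
python3 -m crank '[0,0,0,0,0,0,100,0,0,0,0,0,0,0,0,0,0,0,0,0,0,0,0,0,0,0,0,0,0,0,0,0,0,0,0]'
python3 -m crank '[0,0,-10,0,0,0,0,0,0,-40,0,0,0,0,0,0,-80,0,0,0,0,0,0,-115,0,0,0,0,0,0,-140,0,0,0,0]' |head -2
python3 - <<'E'
from plan import *
plan(.583,.143,.2,-10.9,1)
im,K,E=view("top")
for c in ["red","yellow","green"]:
    for b in blobs(im,c,120,40): 
        if b[1]<3000: print(c,b[0],b[1],ray(b[0],K,E,.057),ray(b[0],K,E,.113))
E
```

```text
time: 7.53
position: [0.6065, -0.0143, 0.0935]
tool_rot: [0.771, 0.636, -0.002, 0.001]
ft_force: [-3.5, -9.5, 2.7]
grip_width: 0.0534
grip_force: 25.0
now deck 0.00029546471264899976 0.06824139406475792 0.09350253014892072 F deck -1.6395926753910925 -10.03809280576075 2.6877345772390004
[ 0.8 -0.3 -0. ] [-0.02  0.22 -0.07]
time: 7.95
position: [0.6071, -0.0113, 0.093]
tool_rot: [0.772, 0.636, 0.0, -0.0]
ft_force: [0.1, 0.0, -1.1]
grip_width: 0.0725
grip_force: 0.0
time: 8.37
position: [0.6081, -0.0115, 0.2371]
[146.9 -54.3  36.9] [ 0.27 -0.02 -0.1 ]
red [256.2208 269.7224] 317 [0.4338 0.3095 0.057 ] [0.431  0.3012 0.113 ]
green [326.9928 201.795 ] 278 [0.5842 0.1456 0.057 ] [0.5739 0.1455 0.113 ]
```

```bash
python3 -m crank '[25,-9,0,0,0,0,0,60,-22,0,0,0,0,0,100,-36,15,0,0,0,0,135,-50,25,0,0,-0.1,0,149,-54,35,0,0,-0.1,0]'|head -2
python3 -m crank '[0,0,10,0,0,0,0,0,0,10,0,0,0,0,0,0,10,0,0,0,0,0,0,10,0,0,0,0,0,0,10,0,0,0,0]'|head -2
python3 plan.py .583 .1448 .037 -10.9 1
python3 - <<'E'
from h import *
im,K,E=view("wrist")
for c in ["yellow","green","red"]:
    for b in blobs(im,c,100,50,800): print(c,b[0],b[1],ray(b[0],K,E,.057),ray(b[0],K,E,.113))
E
```

```text
time: 8.83
position: [0.5803, 0.1496, 0.1981]
time: 9.25
position: [0.5834, 0.1435, 0.1887]
[  1.2  -0.9 151.7] [ 0.09 -0.01 -0.13]
yellow [ 92.9723 355.3672] 1190 [0.3986 0.0807 0.057 ] [0.4403 0.1101 0.113 ]
yellow [535.9254 355.2816] 1179 [0.7318 0.0151 0.057 ] [0.7041 0.0581 0.113 ]
yellow [471.2824 419.3222] 6894 [ 0.6783 -0.0352  0.057 ] [0.6617 0.0184 0.113 ]
green [314.4212 231.9496] 3236 [0.584  0.1446 0.057 ] [0.5871 0.1607 0.113 ]
red [25.6157 29.2468] 3112 [0.4378 0.303  0.057 ] [0.4713 0.286  0.113 ]
```

```bash
python3 -m crank '[0,0,25,0,0,0,0,1,0,55,0,0,0,0,1,0,90,0,0,0,0,1,0,115,0,0,0,0,1,0,133,0,0,0,0]'|head -2
python3 -m crank '[0,0,8,0,0,0,0,0,0,15,0,0,0,0,0,0,19,0,0,0,0,0,0,19,0,0,0,0,0,0,19,0,0,0,200]'|head -2
python3 -m crank '[0,0,0,0,0,0,200,0,0,0,0,0,0,200,0,0,0,0,0,0,200,0,0,0,0,0,0,200,0,0,0,0,0,0,200]'
python3 -m crank '[0,0,-20,0,0,0,200,0,0,-55,0,0,0,200,0,0,-95,0,0,0,200,0,0,-135,0,0,0,200,0,0,-165,0,0,0,200]'|head -2
python3 deck.py .006 .2 1
```

```text
time: 9.72
position: [0.5819, 0.1447, 0.053]
time: 10.13
position: [0.5835, 0.1456, 0.037]
time: 10.55
position: [0.5829, 0.1458, 0.0363]
tool_rot: [0.771, 0.637, 0.0, 0.0]
ft_force: [0.9, -0.1, 0.9]
grip_width: 0.0551
grip_force: 0.5
time: 10.97
position: [0.5832, 0.1458, 0.204]
now deck -0.052855410321352145 0.22110883276735083 0.20402048601798786 F deck 0.969164911307133 0.015447042143320194 -0.4371301364168766
[-215.1   52.9    4. ] [ 0.16 -0.04 -0.02]
```

```bash
python3 -m crank '[-20,5,0,0,0,0,200,-50,12,0,0,0,0,200,-80,20,0,0,0,0,200,-115,28,0,0,0,0,200,-150,37,0,0,0,0,200]'
python3 -m crank '[-30,8,0,0,0,0,200,-55,14,0,0,0,0,200,-65,16,15,0,0,0,200,-65,16,40,0,0,0,200,-65,16,65,0,0,0,200]'|head -2
python3 -m crank '[0,0,15,0,0,0,200,0,0,25,0,0,0,200,0,0,30,0,0,0,200,0,0,30,0,0,0,200,0,0,30,0,0,0,200]'
python3 deck.py .009 .0935 1
```

```text
time: 11.38
position: [0.5899, -0.0094, 0.201]
tool_rot: [0.771, 0.637, -0.0, -0.0]
ft_force: [-0.1, -0.7, -0.2]
grip_width: 0.0539
grip_force: 25.0
time: 11.8
position: [0.5946, -0.0771, 0.1361]
time: 12.22
position: [0.5944, -0.0754, 0.1064]
tool_rot: [0.771, 0.637, 0.0, 0.0]
ft_force: [0.9, -0.6, -0.6]
grip_width: 0.0536
grip_force: 25.0
now deck -4.174246145217467e-05 0.005979732650162631 0.10643576418658912 F deck 0.9792349984534403 -0.41381193789117354 -0.5674804222843126
[ 3.   0.  12.9] [ 0.06  0.01 -0.01]
```

```bash
python3 -m crank '[0,0,5,0,0,0,200,0,0,10,0,0,0,200,0,0,13.5,0,0,0,200,2,0,13.5,0,0,0,200,4,0,13.5,0,0,0,200]'
python3 -m crank '[2,0,0,0,0,0,200,4,0,0,0,0,0,200,5,0,0,0,0,0,200,5,0,0,0,0,0,200,5,0,0,0,0,0,200]'
python3 deck.py .015 .0925 1
```

```text
time: 12.63
position: [0.5947, -0.0714, 0.0925]
tool_rot: [0.771, 0.636, 0.0, -0.0]
ft_force: [0.0, -0.4, -0.5]
grip_width: 0.0537
grip_force: 25.0
time: 13.05
position: [0.5956, -0.0664, 0.0924]
tool_rot: [0.771, 0.637, 0.0, -0.0]
ft_force: [0.3, 0.2, -0.6]
grip_width: 0.0535
grip_force: 25.0
now deck -0.0005473854354108266 0.015022894237428731 0.09244246839019296 F deck 0.2604716371845779 0.27869468887300974 -0.5789281679119436
[-0.   0.5 -0.1] [-0.   -0.01 -0.02]
```

```bash
python3 -m crank '[0.5,0,0,0,0,0,200,1,0,0,0,0,0,200,1.5,0,0,0,0,0,200,1.5,0,0,0,0,0,200,1.5,0,0,0,0,0,200]' | grep ft
python3 deck.py .015 .0925 1
python3 -m crank '[0.5,0,0,0,0,0,200,1,0,0,0,0,0,200,1.5,0,0,0,0,0,200,1.5,0,0,0,0,0,200,1.5,0,0,0,0,0,200]' | grep ft
python3 deck.py .015 .0925 1
python3 - <<'E'
from h import *
im,K,E=view("wrist");cv2.imwrite("pics/w3.png",im[:,:,::-1])
for b in blobs(im,"yellow",100,50,800): print(b[0],b[1],ray(b[0],K,E,.113))
E
```

```text
ft_force: [-1.5, -5.0, 0.0]
now deck -0.0002397964612675875 0.015229084511164118 0.09251440674663991 F deck -0.5527799819581743 -5.197668353803863 0.010462643064121924
[-0.2  0.2  0. ] [ 0.02  0.09 -0.01]
ft_force: [-1.8, -10.3, -0.6]
now deck 2.3544359660087964e-05 0.015309198066000404 0.0926083871145097 F deck 0.16458060200356636 -10.465616334541412 -0.5716871656312382
[-0.3 -0.   0.1] [0.05 0.22 0.03]
[316.2181 205.6037] 18649 [ 0.6071 -0.0135  0.113 ]
[170.522 355.521] 954 [ 0.55   -0.0544  0.113 ]
[458.3142 355.393 ] 939 [ 0.6439 -0.0725  0.113 ]
[424.1922 419.3525] 9284 [ 0.6299 -0.0962  0.113 ]
```

View pics/w3.png

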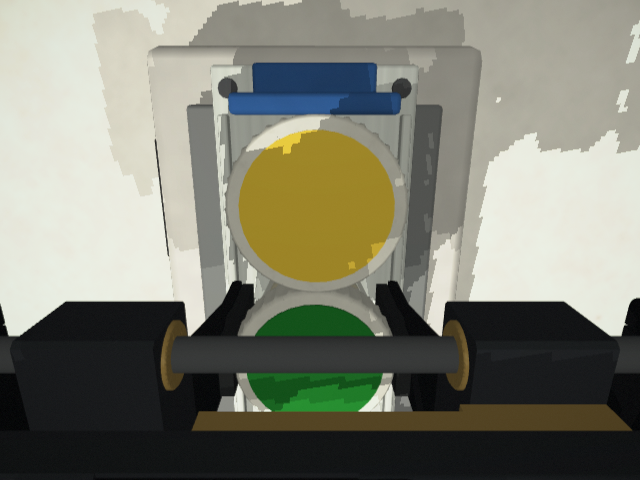

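The wrist view shows yellow (316,206) against the blue stop and green touching it; contact came at 15 mm, as expected. I release and go for red.

```bash
python3 -m crank '[-1,0,0,0,0,0,150,-2.5,0,0,0,0,0,0,-2.5,0,0,0,0,0,0,-2.5,0,0,0,0,0,0,-2.5,0,0,0,0,0,0]'
python3 -m crank '[0,0,-10,0,0,0,0,0,0,-40,0,0,0,0,0,0,-75,0,0,0,0,0,0,-105,0,0,0,0,0,0,-115,0,0,0,0]' |head -2
python3 plan.py .433 .309 .2 -10.9 2
```

```text
time: 14.35
position: [0.5957, -0.0656, 0.0925]
tool_rot: [0.771, 0.637, 0.0, -0.0]
ft_force: [-0.5, 0.3, 0.2]
grip_width: 0.073
grip_force: 0.0
time: 14.77
position: [0.5984, -0.0663, 0.2131]
[ 168.7 -116.7    5.4] [0.27 0.02 0.  ]
[ 168.7 -116.7    6. ] [0.27 0.02 0.  ]
```

```bash
python3 -m crank '[20,-14,0,0,0,0,0,45,-31,0,0,0,0,0,70,-49,0,0,0,0,0,100,-70,0,0,0,0,0,130,-90,0,0,0,0,0]' |head -2
python3 -m crank '[30,-21,0,0,0,0,0,60,-42,0,0,0,0,0,90,-63,0,0,0,0,0,120,-84,0,0,0,0,0,140,-97,10,0,0,0,0]' |head -2
python3 -m crank '[25,-18,0,0,0,0,0,50,-35,0,0,0,0,0,67,-46,0,0,0,0,0,67,-46,0,0,0,0,0,67,-46,0,0,0,0,0]' |head -2
python3 - <<'E'
from plan import *
im,K,E=view("wrist")
for b in blobs(im,"red",100,50,800): print(b[0],b[1],ray(b[0],K,E,.057))
plan(.433,.309,.037,-10.9)
from deck import *
im,K,E=view("top")
for c in ["yellow","green"]:
    for b in blobs(im,c,120,40): 
        if b[1]<3000: p=ray(b[0],K,E,.113)[:2]-C;print(c,b[0],b[1],p@XD,p@YD)
E
```

```text
time: 15.18
position: [0.5308, 0.0798, 0.2076]
time: 15.6
position: [0.462, 0.2375, 0.199]
time: 16.02
position: [0.43, 0.3097, 0.1975]
[320.0204 230.6508] 3087 [0.434  0.3085 0.057 ]
[  0.6   2.4 160.5] [0.   0.03 0.05]
yellow [399.6467 184.5778] 334 0.0008021689359451896 0.06912815078879068
green [424.1529 188.7102] 314 0.00023362748883042788 0.015294074586955376
```

Yellow and green sit at 69.1 and 15.3 mm, as they should. Grasping red.

```bash
python3 -m crank '[0,1,25,0,0,0,0,0,2,55,0,0,0,0,0,3,90,0,0,0,0,0,3,120,0,0,0,0,0,3,140,0,0,0,0]'|head -2
python3 -m crank '[0,0,8,0,0,0,0,0,0,15,0,0,0,0,0,0,20,0,0,0,0,0,0,20,0,0,0,0,0,0,20,0,0,0,200]'|head -2
python3 -m crank '[0,0,0,0,0,0,200,0,0,0,0,0,0,200,0,0,0,0,0,0,200,0,0,0,0,0,0,200,0,0,0,0,0,0,200]'
python3 -m crank '[0,0,0,0,0,0,200,0,0,-10,0,0,0,200,0,0,-45,0,0,0,200,0,0,-85,0,0,0,200,0,0,-125,0,0,0,200]'
python3 -m crank '[0,0,-25,0,0,0,200,0,0,-45,0,0,0,200,0,0,-45,0,0,0,200,0,0,-45,0,0,0,200,0,0,-45,0,0,0,200]'|head -2
python3 deck.py -.048 .2 3
```

```text
time: 16.53
position: [0.4336, 0.3064, 0.0551]
time: 16.95
position: [0.4345, 0.3085, 0.0383]
time: 17.37
position: [0.4339, 0.3085, 0.0378]
tool_rot: [0.771, 0.637, 0.0, 0.0]
ft_force: [-0.7, -0.3, -0.3]
grip_width: 0.0549
grip_force: 0.0
time: 17.78
position: [0.4327, 0.3079, 0.1634]
tool_rot: [0.771, 0.637, -0.002, -0.0]
ft_force: [0.5, 0.4, -0.3]
grip_width: 0.0537
grip_force: 25.0
time: 18.2
position: [0.4327, 0.3079, 0.2067]
now deck -0.2312571360955621 0.351853424315545 0.20669587194790254 F deck 0.23656622534215097 0.5280266212986605 -1.8527584367254573
[-133.3   77.1    2.3] [-0.03  0.02 -0.01]
[-133.3   77.1    2.3] [-0.03  0.02 -0.01]
[-133.3   77.1    2.2] [-0.03  0.02 -0.01]
```

```bash
python3 -m crank '[-20,12,0,0,0,0,200,-48,28,0,0,0,0,200,-75,43,0,0,0,0,200,-105,61,0,0,0,0,200,-135,78,0,0,0,0,200]'|head -2
python3 -m crank '[-30,17,0,0,0,0,200,-60,35,0,0,0,0,200,-90,52,0,0,0,0,200,-120,69,0,0,0,0,200,-145,84,0,0,0,0,200]' |head -2
python3 -m crank '[-30,17,0,0,0,0,200,-60,35,0,0,0,0,200,-90,52,0,0,0,0,200,-110,64,0,0,0,0,200,-120,69,5,0,0,0,200]' |head -2
python3 -m crank '[0,0,25,0,0,0,200,0,0,55,0,0,0,200,0,0,80,0,0,0,200,0,0,92,0,0,0,200,0,0,92,0,0,0,200]'
python3 deck.py -.042 .094 1
```

```text
time: 18.62
position: [0.4837, 0.1597, 0.2054]
time: 19.03
position: [0.539, 0.0006, 0.2052]
time: 19.45
position: [0.5857, -0.1317, 0.2009]
time: 19.87
position: [0.5813, -0.1262, 0.106]
tool_rot: [0.771, 0.637, -0.002, -0.005]
ft_force: [-0.7, 0.9, -1.0]
grip_width: 0.0535
grip_force: 25.0
now deck -0.0033018780954124733 -0.046314570795649754 0.10595718217393725 F deck -0.8710774316835258 0.7444291288897711 -1.0237050670276104
[ 4.3  3.4 11.9] [-0.58 -0.14 -0.  ]
```

```bash
python3 -m crank '[0,1.5,4,0,0,0,200,0,1.5,8,0,0,0,200,0,1.5,11,0,0,0,200,0,1.5,11.5,0,0,0,200,2,1.5,11.5,0,0,0,200]'
python3 deck.py -.040 .094 1
python3 -m crank '[1,0,0,0,0,0,200,2,0,0,0,0,0,200,3,0,0,0,0,0,200,3,0,0,0,0,0,200,3,0,0,0,0,0,200]' |grep ft
python3 deck.py -.039 .094 1
```

```text
time: 20.28
position: [0.587, -0.1268, 0.0997]
tool_rot: [0.771, 0.636, 0.0, 0.001]
ft_force: [0.5, -0.8, -0.7]
grip_width: 0.0534
grip_force: 25.0
now deck 0.0023914064998866065 -0.04585402095026594 0.09966344302590056 F deck 0.6750428888352529 -0.6655417785154596 -0.7241609374617843
[ 5.9 -2.4  5.7] [ 0.08  0.02 -0.04]
ft_force: [0.2, -0.7, -1.5]
now deck 0.0019977814796249866 -0.042571638037467364 0.09911230435297169 F deck 0.3113267716153051 -0.6942376750284396 -1.4801898215814129
[ 3.6 -2.   5.1] [ 0.01  0.   -0.02]
```

```bash
python3 -m crank '[0,-1,2,0,0,0,200,0,-2,4,0,0,0,200,0,-2,5,0,0,0,200,1,-2,5,0,0,0,200,2,-2,5,0,0,0,200]' |grep ft
python3 deck.py -.039 .094 1
python3 -m crank '[1,0,0,0,0,0,200,2,0,0,0,0,0,200,3,0,0,0,0,0,200,3,0,0,0,0,0,200,3,0,0,0,0,0,200]' |grep ft
python3 deck.py -.039 .094 1
```

```text
ft_force: [1.1, 0.1, -2.1]
now deck -5.4009034185683416e-05 -0.04066577165732597 0.09382078203335113 F deck 1.0815303899623383 0.31489219659237705 -2.1060559055037156
[ 1.7  0.1 -0.2] [-0.   -0.   -0.05]
ft_force: [-1.7, -7.6, -1.8]
now deck 0.0006954430596434322 -0.039782665897477955 0.09405939633837594 F deck -0.20538136115496203 -7.72841839421208 -1.8410469041184074
[ 0.8 -0.7  0.1] [0.08 0.2  0.04]
```

```bash
python3 -m crank '[0.7,0,0,0,0,0,200,0.7,0,0,0,0,0,150,-1,0,0,0,0,0,50,-1,0,0,0,0,0,0,-1,0,0,0,0,0,0]'|grep -E "ft|grip"
python3 -m crank '[0,0,-5,0,0,0,0,0,0,-35,0,0,0,0,0,0,-75,0,0,0,0,0,0,-110,0,0,0,0,0,0,-130,0,0,0,0]' |head -2
python3 plan.py .51 .410 .24 11 4
```

```text
ft_force: [0.0, -0.1, 0.8]
grip_width: 0.0663
grip_force: 0.0
time: 22.37
position: [0.5877, -0.1192, 0.2285]
[126.2 -44.   -3.3] [ 0.09  0.03 -5.47]
[129.9 -31.8  -3.1] [ 0.09  0.03 -5.47]
[132.3 -19.3  -3. ] [ 0.09  0.03 -5.47]
[133.6  -6.6  -2.9] [ 0.09  0.03 -5.47]
```

```bash
python3 -m crank '[20,-7,0,0,0,-1,0,45,-16,0,0,0,-2,0,72,-25,0,0,0,-3,0,100,-35,-1,0,0,-4,0,126,-44,-3,0,0,-5.5,0]'|head -2
python3 -m crank '[26,-6,0,0,0,-1,0,52,-12,0,0,0,-2,0,78,-19,0,0,0,-3,0,104,-25,-1,0,0,-4,0,130,-32,-3,0,0,-5.5,0]'|head -2
python3 -m crank '[26,-4,0,0,0,-1,0,52,-8,0,0,0,-2,0,78,-12,0,0,0,-3,0,104,-15,-1,0,0,-4,0,132,-19,-3,0,0,-5.5,0]'|head -2
python3 -m crank '[30,-2,0,0,0,-1,0,60,-3,0,0,0,-2,0,90,-5,0,0,0,-3,0,120,-6,-1,0,0,-4,0,133,-7,-3,0,0,-5.5,0]'|head -2
python3 -m crank '[0,0,0,0,0,0,0,0,0,0,0,0,0,0,0,0,0,0,0,0,0,0,0,0,0,0,0,0,0,0,0,0,0,0,0]'|head -3
python3 - <<'E'
from deck import *
im,K,E=view("wrist");cv2.imwrite("pics/w4.png",im[:,:,::-1]);np.savez("w4.npz",im=im,K=K,E=E)
im,K,E=view("top")
for c in ["yellow","green","red"]:
    for b in blobs(im,c,120,40): 
        if b[1]<3000: p=ray(b[0],K,E,.113)[:2]-C;print(c,b[0],b[1],p@XD,p@YD)
E
```

```text
time: 22.78
position: [0.5658, 0.0147, 0.2273]
time: 23.2
position: [0.5464, 0.1471, 0.2303]
time: 23.62
position: [0.5271, 0.2787, 0.2332]
time: 24.03
position: [0.5065, 0.4128, 0.2362]
time: 24.45
position: [0.5085, 0.4074, 0.236]
tool_rot: [0.636, 0.771, -0.0, 0.0]
yellow [399.6399 184.5655] 336 0.0008269082568580076 0.06914678027666045
green [424.2364 188.4409] 313 0.0008518555562320945 0.015198611471110998
red [449.0526 192.1959] 342 0.001215795180565892 -0.03904457363186599
```

View pics/w4.png

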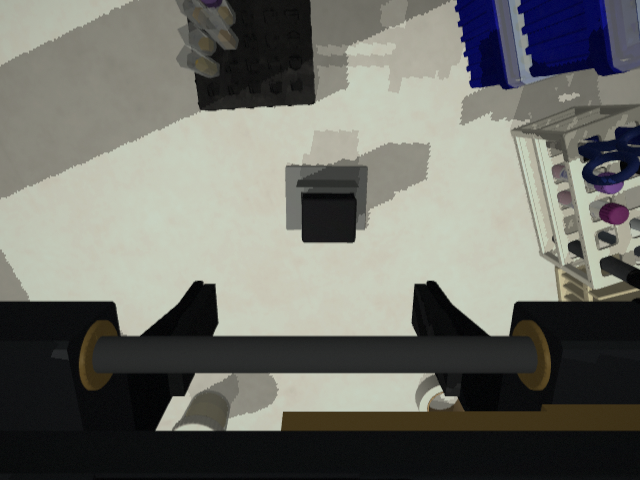

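Wrist view: the wedge head spans (302–356, ~196–242), squared up with the tool. The row is at 69.1, 15.2 and -39.0 mm.

```bash
python3 - <<'E'
from plan import *
d=np.load("w4.npz");im,K,E=d["im"],d["K"],d["E"]
g=cv2.cvtColor(im,cv2.COLOR_RGB2GRAY).astype(int)
print("col",g[185:252,329].tolist());print("row",g[220,292:365].tolist()); print("row",g[235,292:365].tolist())
for u in [(302,242.5),(356.5,242.5),(302,200),(356.5,200),(302,194),(329,219)]: print(u,ray(u,K,E,.087))
p=(ray((302,242.5),K,E,.087)+ray((356.5,242.5),K,E,.087))/2; e=ray((356.5,242.5),K,E,.087)-ray((302,242.5),K,E,.087);e/=np.linalg.norm(e)
yd=np.array([-e[1],e[0],0]);q=p+yd*.017;print("centre from near edge",q,np.degrees(np.arctan2(e[1],e[0])))
plan(q[0],q[1],.082,11)
E
```

```text
col [46, 48, 58, 63, 63, 64, 64, 52, 28, 8, 8, 8, 10, 10, 16, 20, 23, 21, 26, 25, 24, 24, 25, 25, 26, 25, 24, 26, 24, 24, 27, 25, 26, 24, 25, 26, 26, 25, 26, 25, 24, 25, 27, 26, 25, 26, 27, 26, 24, 25, 27, 25, 26, 24, 26, 25, 23, 113, 179, 201, 202, 201, 200, 199, 199, 199, 200]
row [114, 114, 114, 113, 114, 113, 115, 113, 112, 93, 22, 23, 27, 25, 26, 26, 27, 26, 25, 27, 25, 26, 26, 26, 26, 26, 26, 23, 24, 27, 25, 24, 25, 25, 24, 25, 25, 26, 24, 25, 25, 25, 26, 26, 26, 26, 23, 25, 27, 26, 24, 24, 24, 25, 24, 26, 25, 24, 25, 24, 22, 25, 21, 23, 78, 81, 108, 113, 113, 112, 113, 112, 112]
row [199, 199, 199, 199, 199, 199, 200, 201, 199, 152, 22, 25, 26, 29, 25, 27, 24, 25, 28, 28, 25, 25, 27, 26, 25, 24, 25, 26, 24, 25, 25, 25, 24, 25, 28, 26, 24, 27, 25, 25, 24, 27, 25, 24, 25, 25, 24, 25, 26, 27, 25, 25, 25, 25, 25, 24, 25, 24, 24, 24, 23, 21, 20, 82, 200, 200, 200, 200, 200, 201, 201, 201, 201]
(302, 242.5) [0.5014 0.3937 0.087 ]
(356.5, 242.5) [0.5414 0.4013 0.087 ]
(302, 200) [0.4956 0.4254 0.087 ]
(356.5, 200) [0.5343 0.4328 0.087 ]
(302, 194) [0.4949 0.4297 0.087 ]
(329, 219) [0.5176 0.4152 0.087 ]
centre from near edge [0.5182 0.4142 0.087 ] 10.89539953322867
[  4.5  10.8 154. ] [-0.02  0.01 -0.03]
```

```bash
python3 -m crank '[1,3,25,0,0,0,0,2,6,55,0,0,0,0,3.5,9,90,0,0,0,0,4.5,11,115,0,0,0,0,4.5,11,133,0,0,0,0]' 55|head -2
python3 -m crank '[0,0,8,0,0,0,0,0,0,15,0,0,0,0,0,0,20,0,0,0,0,0,0,20,0,0,0,0,0,0,20,0,0,0,0]'|head -2
python3 plan.py .518 .414 .083 11 1
python3 -m crank '[0,0,0,0,0,0,220,0,0,0,0,0,0,220,0,0,0,0,0,0,220,0,0,0,0,0,0,220,0,0,0,0,0,0,220]'|head -2
python3 -m crank '[0,0,0,0,0,0,220,0,0,0,0,0,0,220,0,0,0,0,0,0,220,0,0,0,0,0,0,220,0,0,0,0,0,0,220]'
```

```text
time: 24.97
position: [0.5174, 0.4143, 0.1001]
time: 25.38
position: [0.5186, 0.4157, 0.0839]
[-1.6 -0.9  0.9] [ 0.09 -0.03  0.07]
time: 25.8
position: [0.5181, 0.4156, 0.0833]
time: 26.22
position: [0.5179, 0.4154, 0.0829]
tool_rot: [0.636, 0.772, -0.0, -0.0]
ft_force: [0.3, -0.2, 0.6]
grip_width: 0.0395
grip_force: 55.0
```

```bash
python3 -m crank '[0,0,-15,0,0,0,220,0,0,-45,0,0,0,220,0,0,-80,0,0,0,220,0,0,-120,0,0,0,220,0,0,-155,0,0,0,220]'|head -2
python3 -m crank '[0,0,-5,0,0,0,220,0,0,-10,0,0,0,220,0,0,-10,0,0,0,220,0,0,-10,0,0,0,220,0,0,-10,0,0,0,220]'|grep -E "pos|grip|ft"
python3 deck.py -.080 .245 4
```

```text
time: 26.63
position: [0.5178, 0.4153, 0.2395]
position: [0.5167, 0.4148, 0.2454]
ft_force: [-0.1, -0.3, -1.6]
grip_width: 0.0396
grip_force: 55.0
now deck -0.16898836843646317 0.4726224941055672 0.24535195267233798 F deck -0.07047333459581132 -0.34111218953561306 -1.631338273290795
[-143.9  -12.5    0.4] [-0.06  0.04  5.49]
[-144.5    1.3    0.3] [-0.06  0.04  5.49]
[-143.7   15.1    0.2] [-0.06  0.04  5.49]
[-141.6   28.8    0.1] [-0.06  0.04  5.49]
```

```bash
python3 -m crank '[-20,-2,0,0,0,1,220,-48,-4,0,0,0,2,220,-80,-7,0,0,0,3,220,-112,-10,0,0,0,4,220,-144,-12.5,0,0,0,5.5,220]'|head -2
python3 -m crank '[-29,0,0,0,0,1,220,-58,0,0,0,0,2,220,-87,1,0,0,0,3,220,-116,1,0,0,0,4,220,-144,1.5,0,0,0,5.5,220]'|head -2
python3 -m crank '[-29,3,0,0,0,1,220,-58,6,0,0,0,2,220,-87,9,0,0,0,3,220,-116,12,0,0,0,4,220,-144,15,0,0,0,5.5,220]'|head -2
python3 -m crank '[-29,6,0,0,0,1,220,-58,12,0,0,0,2,220,-87,18,0,0,0,3,220,-120,24,0,0,0,4.5,220,-141.5,29,0,0,0,5.5,220]'|head -2
python3 -m crank '[0,0,0,0,0,0,220,0,0,0,0,0,0,220,0,0,0,0,0,0,220,0,0,0,0,0,0,220,0,0,0,0,0,0,220]'|grep -E "pos|grip|ft"
python3 deck.py -.080 .200 1
python3 - <<'E'
from h import *
im,K,E=view("wrist");cv2.imwrite("pics/w5.png",im[:,:,::-1])
from deck import *
for c in ["yellow","green","red"]:
    for b in blobs(im,c,100,50,1500): p=ray(b[0],K,E,.113)[:2]-C;print(c,b[0],b[1],p@XD,p@YD)
E
```

```text
time: 27.47
position: [0.5322, 0.2703, 0.2458]
time: 27.88
position: [0.5478, 0.127, 0.2461]
time: 28.3
position: [0.5631, -0.0168, 0.2462]
time: 28.72
position: [0.5789, -0.1618, 0.246]
position: [0.5791, -0.1575, 0.2475]
ft_force: [1.7, 0.3, -0.8]
grip_width: 0.0396
grip_force: 55.0
now deck 0.0004937645726798771 -0.07753325800229541 0.2475312813994788 F deck 1.5855862888708236 0.5844525857482206 -0.7582734187259591
[-2.5 -0.4 47.5] [-0.08 -0.03  0.07]
yellow [315.1903  17.1935] 2507 0.0009546907861797135 0.05815582029219754
yellow [386.8582 419.3252] 9319 0.05975578565028432 -0.23666773072483452
green [314.6127  94.0033] 4250 0.0006129902602257008 0.014356248824838875
red [315.2621 179.1465] 3605 0.0010610038656952436 -0.03990320403249463
red [ 39.0431 318.5588] 2133 -0.20672398593256816 -0.14502363500666848
red [ 40.5647 401.2626] 1870 -0.22034228890595559 -0.2193511664624496
```

View pics/w5.png

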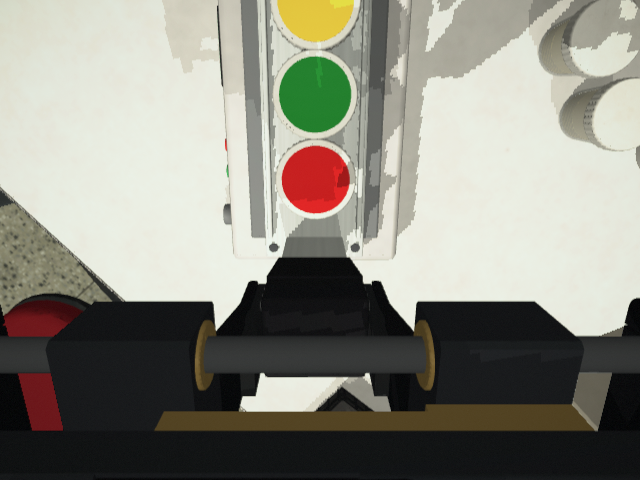

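The wrist view shows the row intact, with red at (315,179), and the wedge above the gap. Lowering.

```bash
python3 -m crank '[-1,0,12,0,0,0,220,-2,0,30,0,0,0,220,-2.5,0,45,0,0,0,220,-2.5,0,55,0,0,0,220,-2.5,0,55,0,0,0,220]'|grep -E "pos|ft"
python3 deck.py -.080 .150 1
python3 -m crank '[0,0,10,0,0,0,220,0,0,20,0,0,0,220,0,0,30,0,0,0,220,0,0,38,0,0,0,220,0,0,38,0,0,0,220]'|grep -E "pos|ft"
python3 deck.py -.080 .145 1
```

```text
position: [0.5776, -0.1601, 0.1908]
ft_force: [-0.5, 0.8, -0.4]
now deck -0.0004967306380549873 -0.08037892131504105 0.1907507503229486 F deck -0.6780546680057761 0.734854624783951 -0.4029611812497822
[ 0.3  0.7 40.7] [-0.27 -0.08  0.03]
position: [0.5778, -0.1609, 0.1529]
ft_force: [-0.0, -0.7, -2.0]
now deck -0.00012308335295557448 -0.08113164608270558 0.1528674262476588 F deck 0.08358440001170424 -0.6788660740361608 -2.015913188090911
[1.1 0.2 7.9] [-0.21 -0.06 -0.03]
```

```bash
python3 -m crank '[0,0,2,0,0,0,220,0.5,0,4,0,0,0,220,0.5,0,6,0,0,0,220,0.5,0,8,0,0,0,220,0.5,0,8,0,0,0,220]'|grep ft
python3 deck.py -.080 .141 1
python3 -m crank '[0,0,1,0,0,0,220,0,0,2,0,0,0,220,0,0,3,0,0,0,220,0,0,3,0,0,0,220,0,0,3,0,0,0,220]'|grep ft
python3 deck.py -.080 .140 1
python3 -m crank '[0,0,0.5,0,0,0,220,0,0,1,0,0,0,220,0,0,1.5,0,0,0,220,0,0,1.5,0,0,0,220,0,0,1.5,0,0,0,220]'|grep ft
python3 deck.py -.080 .140 1
```

```text
ft_force: [0.2, -0.2, -2.3]
now deck 0.001056051533292833 -0.08093073649274209 0.1468230213461843 F deck 0.24324218672481 -0.13528887257595745 -2.3002661635113877
[ 0.9 -1.1  5.8] [-0.01 -0.   -0.03]
ft_force: [0.2, 0.8, -1.9]
now deck 0.0010842642558598348 -0.08091553863167009 0.14390124461805062 F deck 0.05232856000268064 0.8674145613739891 -1.8973269529689858
[ 0.9 -1.1  3.9] [-0.01 -0.   -0.03]
ft_force: [0.1, -0.9, -1.3]
now deck 0.0011024263664723328 -0.08091710416257218 0.14238674574876717 F deck 0.2907092305083285 -0.8274501278503672 -1.2930502160107054
[ 0.9 -1.1  2.4] [-0.01 -0.   -0.03]
```

```bash
for i in 1 ; do python3 -m crank '[0,0,0.5,0,0,0,220,0,0,1,0,0,0,220,0,0,1.5,0,0,0,220,0,0,1.5,0,0,0,220,0,0,1.5,0,0,0,220]'|grep ft
python3 deck.py -.081 .140 1|head -1;done
python3 -m crank '[0,0,0.5,0,0,0,220,0,0,1,0,0,0,220,0,0,1.5,0,0,0,220,0,0,1.5,0,0,0,220,0,0,1.5,0,0,0,220]'|grep ft
python3 deck.py -.081 .140 1|head -1
python3 -m crank '[0,0,0.5,0,0,0,220,0,0,1,0,0,0,220,0,0,1.5,0,0,0,220,0,0,1.5,0,0,0,220,0,0,1.5,0,0,0,220]'|grep ft
python3 deck.py -.081 .140 1|head -1
```

```text
ft_force: [0.6, 0.1, -1.0]
now deck 0.0011275929379995562 -0.08081372372518192 0.1408916159404657 F deck 0.5745960650272586 0.18892790272685583 -0.9957532294064265
ft_force: [0.3, 3.5, 0.0]
now deck 0.001192218323475174 -0.08065251227768445 0.13954759166592012 F deck -0.4044563136335343 3.4890221557048346 0.022144668832690728
ft_force: [0.2, 4.0, 4.3]
now deck 0.001327880403511667 -0.08054156419960612 0.13836675357762 F deck -0.5118502926448311 3.9390025140160323 4.321519552786544
```

```bash
python3 -m crank '[0,0,0.5,0,0,0,220,0,0,1,0,0,0,220,0,0,1.5,0,0,0,220,0,0,1.5,0,0,0,220,0,0,1.5,0,0,0,220]'|grep ft
python3 deck.py -.081 .140 1|head -1
python3 -m crank '[0,0,0.5,0,0,0,220,0,0,1,0,0,0,220,0,0,1.5,0,0,0,220,0,0,1.5,0,0,0,220,0,0,1.5,0,0,0,220]'|grep ft
python3 deck.py -.081 .140 1|head -1
```

```text
ft_force: [-0.4, 5.6, 9.8]
now deck 0.0014826774127991008 -0.08042587409536993 0.13764102547996465 F deck -1.478028667497106 5.428040101467044 9.784988775304837
ft_force: [-1.1, 6.2, 13.7]
now deck 0.0016391453238388013 -0.08036534469081108 0.13712341275304288 F deck -2.2786176734066665 5.868475190115287 13.702348505084458
```

```bash
python3 -m crank '[0,0,0.5,0,0,0,220,0,0,1,0,0,0,220,0,0,1.2,0,0,0,220,0,0,1.2,0,0,0,220,0,0,1.2,0,0,0,220]'|grep -E "ft|grip"
python3 deck.py -.081 .140 1|head -1
python3 -m crank '[0,0,0,0,0,0,220,0,0,0,0,0,0,220,0,0,0,0,0,0,220,0,0,0,0,0,0,220,0,0,0,0,0,0,220]'|grep -E "ft|grip"
python3 deck.py -.081 .140 1|head -1
```

```text
ft_force: [-2.2, 7.9, 19.0]
grip_width: 0.0394
grip_force: 55.0
now deck 0.0017519655445636035 -0.08032745927033237 0.13680339142018746 F deck -3.7070088723462 7.358492543655927 18.965589704316876
ft_force: [-2.8, 6.9, 18.6]
grip_width: 0.0395
grip_force: 55.0
now deck 0.0017405991563348004 -0.08033694689939974 0.136827847659547 F deck -4.077949693627949 6.252932414155255 18.6029308660798
```

The wedge is jammed at about 19 N and sits about 3 mm clear of the plate. I unload part of the press, release, retreat and check.

```bash
python3 -m crank '[0,0,-1,0,0,0,220,0,0,-2,0,0,0,220,0,0,-2.5,0,0,0,150,0,0,-2.5,0,0,0,80,0,0,-2.5,0,0,0,0]'|grep -E "ft|grip|pos"
python3 -m crank '[0,0,-2.5,0,0,0,0,0,0,-2.5,0,0,0,0,0,0,-2.5,0,0,0,0,0,0,-2.5,0,0,0,0,0,0,-2.5,0,0,0,0]'|grep -E "ft|grip|pos"
python3 -m crank '[0,0,-5,0,0,0,0,0,0,-25,0,0,0,0,0,0,-60,0,0,0,0,0,0,-95,0,0,0,0,0,0,-115,0,0,0,0]'|head -2
python3 -m crank '[-10,-20,0,0,0,0,0,-20,-50,0,0,0,0,0,-20,-80,0,0,0,0,0,-20,-110,0,0,0,0,0,-20,-120,0,0,0,0,0]'|head -2
python3 - <<'E'
from deck import *
im,K,E=view("top")
for c in ["yellow","green","red"]:
    for b in blobs(im,c,120,40): 
        if b[1]<3000: p=ray(b[0],K,E,.113)[:2]-C;print(c,b[0],b[1],p@XD,p@YD)
a=cv2.resize(im[140:310,230:500],None,fx=2.9,fy=2.9,interpolation=cv2.INTER_CUBIC)
im,K,E=view("scene")
b=cv2.resize(im[200:400,330:530],None,fx=3,fy=3,interpolation=cv2.INTER_CUBIC)
cv2.imwrite("pics/e1.png",a[:,:,::-1]);cv2.imwrite("pics/e2.png",b[:,:,::-1])
for h in (.05,.071): 
  for z in(.056+.003,): print(proj([*(C-.081*YD),z+h],K,E))
E
```

```text
position: [0.579, -0.1619, 0.136]
ft_force: [-0.2, -0.3, -0.2]
grip_width: 0.0464
grip_force: 0.0
position: [0.579, -0.1612, 0.1386]
ft_force: [-0.4, -0.1, 0.2]
grip_width: 0.0786
grip_force: 0.0
time: 35.43
position: [0.5805, -0.1616, 0.2578]
time: 35.85
position: [0.453, -0.156, 0.2537]
yellow [399.7478 184.6217] 341 0.0007410719083049908 0.06889713579463712
green [424.1461 188.4318] 308 0.0008404841787699637 0.015394855563296093
red [448.9064 192.1374] 342 0.0012931279267753202 -0.03871458892998251
red [621.9652 398.7771] 2503 -0.3725009237375041 -0.4502868891430159
[468.9792 305.1885]
[471.5344 295.1384]
```

View pics/e1.png

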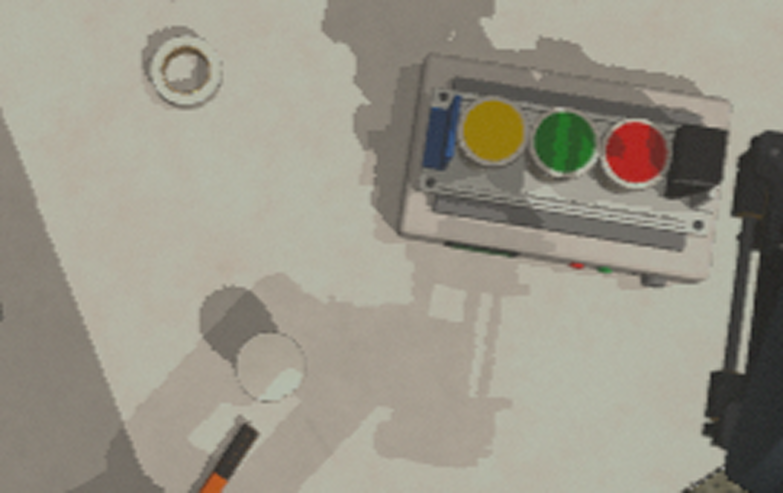

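View pics/e2.png

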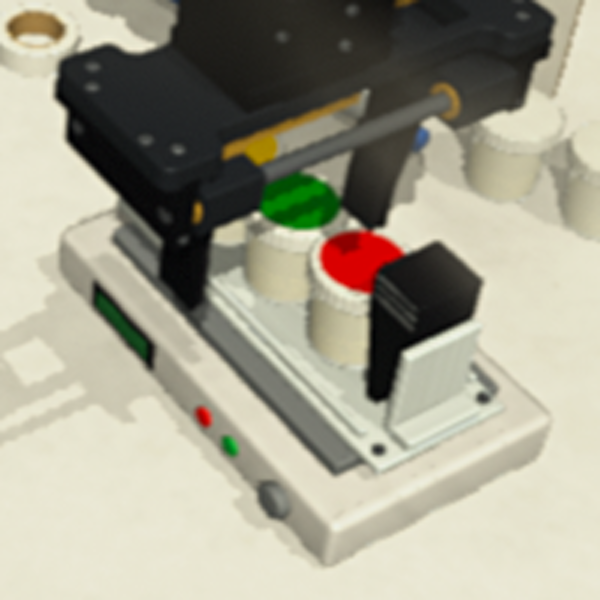

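Both views show the row tight from stop to stop: the wedge upright in the gap at (697,160), the plain cup, tape and highlighter undisturbed, and the gripper clear.

```bash
python3 -c "from rig import robot;print(robot.hand_in())"
```

```text
the job is handed in; nothing more can be done
None
```

The job is handed in: the yellow, green and red cups stand in a tight row against the blue stop, with the wedge pressed in at about 19 N and released. It took about 36 s of robot time, and the plain cup, tape and highlighter were left where they were.

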